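Shut the laser enclosure's sliding gate and re-arm the interlock

TASK

Make the laser enclosure safe: push the sliding gate on its roof all the way shut until the spring catch clicks out behind the gate's striker, then press the blue reset button on the interlock box fully down and let it go. Leave the lens, the cleaning cassette and the screwdriver as they are.

Things in the scene. Friction and masses are not known exactly. Their poses are not given: they have to be found in the camera images.
- enclosure: Fixed black box, 240 (x) x 360 (y) mm, roof top 124 mm above the table; origin under its centre, z up. In its frame the gate on the roof shuts by sliding to +y over a 110 mm square port centred at x 0, y +55 mm. Channels beside the gate and end stops: 12 mm high above the roof, x +-78 mm. Catch in a dark housing on the roof: x 90 to 116, y 80 to 111 mm, top at 152 mm; red pull knob out to x 138 mm
- gate (a joint): How far the gate (yellow plate 130 x 130 mm) is open, m: 0 is against the stop at the shut end, 0.125 most open; starts 0.06 to 0.12 open. It drags with about 6 N all the way and stays where it is left; in the last 20 mm its striker also presses the catch's bolt in, 4 to 6 N more. The bolt springs out behind the striker below about 0.0035
- gate_handle (a point): Centre of the grip bar of the gate's black bow handle, 163 mm above the table. The bar lies along the enclosure's x: 112 mm long, 12 mm wide (along the slide), 10 mm high, with 28 mm free below it down to the gate plate; legs 47 mm either side of the middle. Axes as the enclosure's: push it along +y to shut, from its -y side, or pinch it from above across its 12 mm
- catch (a joint): How far the catch's bevelled brass bolt is pressed into its housing, m: 0 is sprung fully out, 0.010 is fully in. It reads 0 while the gate is open, about 0.007 as the gate's striker passes, and 0 again when it has clicked behind the striker. Light spring, 2.5 to 5 N
- interlock: Fixed grey interlock box, 100 x 75 mm, 53 mm high, left or right of the enclosure, with a blue button on its top. Origin at the centre of its underside
- reset_top (a point): Centre of the top face of the blue reset button (32 mm across) in a black collar 48 mm across and 12 mm high on the interlock box; 75 mm above the table when out; pressed straight down. The button's face stands 10 mm above the collar when out and 4 mm when fully down
- reset (a joint): How far the reset button is pressed down, m: 0 out, 0.006 fully down (5 N); it springs back
- amplifier: Fixed white box without a button, 100 x 75 mm, 53 mm high, on the other side of the enclosure from the interlock box. Origin at the centre of its underside
- lens: Loose lens on a post: steel foot 48 mm across, post 13 mm thick, black lens ring 38 mm across whose top is 99 mm above the table. Origin under its foot. Leave it
- cassette: Loose green fibre-cleaning cassette, 85 x 50 x 31 mm high, lying on the table. Origin at the centre of its underside. Leave it
- driver: Loose screwdriver with an orange handle, 170 mm long, lying on the table beyond the enclosure. Leave it

How it is judged:
By the outcome, as a careful person would: the job done as asked, in the order asked, and still so for the second after the job is handed in, with the robot touching nothing.
It also fails if it takes over 38 s, if anything falls off the work surface, if the arm or the gripper's body presses on something with over 40 N, if the wrist force passes 120 N, or if a joint passes its speed limit or range.

ROBOT

A 7-joint arm with a two-finger parallel gripper is mounted at the origin on the work surface. World frame = base frame: x ahead of the robot, y to its left, z up, the work surface at z = 0. Lengths are in m, angles in rad, forces in N, time in s.
With the tool pointing down it reaches from about 0.4 to 0.85 m from the base axis. Payload 4.5 kg.
Tool frame: the origin (TCP) lies between the finger pads; the fingertips stand 19 mm ahead of it and the grasp point (between the pads) is the TCP (r.nose_length is the distance from the TCP to the fingertips, in m); z points along the fingers, x is the direction in which the jaws open and shut, and the axes are right-handed (so a half turn about z gives the same grasp; the last joint's range is limited). The gripper opens to 88 mm and grips with 3 to 60 N. Pads are 18 mm wide; open, the fingers measure 123 mm over their backs; the gripper's body (75 mm by 187 mm) begins 45 mm behind the grasp point.
Start: joints at [-1.314, 0.689, -0.195, 1.565, 0.157, 0.902, -0.215], TCP at [0.138, 0.61, 0.258] pointing down, gripper open.
Joint ranges: [-3.01, 3.01], [-0.46, 2.08], [-1.47, 1.51], [0.13, 2.56], [-1, 4.14], [0.04, 2.09], [-2.66, 2.66]. Speed limits (rad/s): [2.57, 2.57, 3.14, 3.14, 3.14, 3.14, 3.14].

INTERFACE

Orientations are given as a unit quaternion [x, y, z, w].
In Python, from plant import get_state, vision, r gives the robot as it stands.
- The arm moves only by the tool play_rows, never from a script. Its argument "deltas" is a list that holds one entry, the list of rows, each a list of 7 numbers: the gripper command: -1 is fully open, 1 is shut, values between are in proportion, then the shift along the tool's x, y, z normalised to -1 to 1, where 1 is 300 mm, then the turn, a rotation vector about the tool's x, y, z normalised to -1 to 1, where 1 is pi rad. A call has 1 to 5 rows; each row is the pose to reach, as a shift and turn from the pose measured when the call began, along the tool's axes at that moment, turning the shorter way round; what a row does not reach only later rows make up. A row lasts 1/8 s, in which the tool goes at most 62.5 mm and 10.7 degrees, less where a joint would pass 70% of its speed; a pose out of reach is approached as far as the arm can. A call with a number of a shift or a turn outside -1 to 1 is refused whole. A call with a gripper value outside its range is refused whole. The fingers move at their own pace and stop on an object; "force" is the grip in N (left out, the last holds). Time passes only in rows, so rows that repeat a pose let the fingers close. It gives the time, the measured TCP pose, the force and the opening at its end, in the units of the state.
- get_state(): the state, without advancing time (a new reading comes with each control period).
- vision.snapshot(name): name is "side" or "top"; returns the picture (420x560x3 uint8, red, green, blue); there is no depth.
- vision.camera_model(name): a dict with "vfov" (degrees; the focal length in pixels is half the picture's height over the tangent of half this angle, whatever the lens; pixels are square), "cx", "cy" (the principal point, pixels), "world_to_cam" (4x4, takes a point from world to camera coordinates). Camera axes: x right, y up, looking along -z (the intrinsics and any distortion apply to the point x, -y, -z); pixel columns grow to the right and rows downward; lengths in m; the calibration is good to about 2 mm. A picture is of the moment at which its call begins. camera_model takes no time and is no camera call.
- r.finish_job(): hands the job in, once; it reports no verdict.
The state is a dict: "clock": time; "q": joint angles; "qd": joint speeds; "joint_torque": joint torques, N m; "tool_pos": TCP position; "eef_rot": TCP orientation; "contact_force": force on the tool from outside, world axes, zero at the start; "moment": the same for the moment, N m; "opening": opening from 0.0 (shut) to 1.0 (fully open).
Only numpy, scipy, OpenCV 4.12 (cv2) and the standard library are available. Lean on these libraries where they do the work, as an engineer would, in place of code of your own. Each camera call takes 0.05 s, during which the arm holds its last target.

## Working session

There is one attempt and no reset: what is moved stays moved. The work goes in short steps, Python scripts to look and compute and a tool call to move; the robot and the scene stay as the last step left them, time stands still between calls to the robot, and variables do not carry over. Pictures are saved under pics/ and viewed, and the job is handed in when it is done.

Besides the shell and the picture viewer there is one more tool, called as name(argument=value, ...) on one line, values as JSON. play_rows: Moves the arm, as the interface text tells. Scaled input: -1 to 1 covers 300 mm each way for a shift and pi rad each way for a turn. Its arguments: {"type":"object","properties":{"deltas":{"type":"array"},"force":{"type":"number"}},"required":["deltas"]}

```bash
ls; mkdir -p pics
python3 - <<'E'
from plant import get_state, vision, r
import cv2
s=get_state(); print(s)
for n in("side","top"):
    cv2.imwrite(f"pics/{n}0.png",vision.snapshot(n)[:,:,::-1]); print(n,vision.camera_model(n))
E
```

```text
pics
{'clock': 0.0, 'q': array([-1.31417512,  0.69000594, -0.1945197 ,  1.56628373,  0.15732876,
        0.90249649, -0.21509932]), 'qd': array([ 0.00073984, -0.00073203,  0.00094351, -0.00024239, -0.00036542,
        0.0009665 ,  0.00041486]), 'joint_torque': array([ 2.88865158e-04, -5.27578461e+01, -1.26686029e+00, -1.53434408e+01,
       -5.26822940e-02,  6.69602567e-03,  1.78013343e-04]), 'tool_pos': array([0.13803619, 0.6089836 , 0.25691251]), 'eef_rot': array([ 7.81307724e-01,  6.24145361e-01, -6.55426141e-04,  6.15775105e-04]), 'contact_force': array([-0.57831658,  0.41065405, -0.02824522]), 'moment': array([-0.08554054,  0.01208114, -0.00989646]), 'opening': 1.0022371173744995}
side {'vfov': 46.747081762668536, 'cx': 285.256148195249, 'cy': 210.8673651143166, 'world_to_cam': array([[-0.95010973, -0.31186732,  0.00550293,  0.5957606 ],
       [ 0.23732165, -0.7113313 ,  0.66157858, -0.21636959],
       [-0.20241033,  0.62987821,  0.74985565, -1.24657956],
       [ 0.        ,  0.        ,  0.        ,  1.        ]])}
top {'vfov': 48.990897926918244, 'cx': 278.4844371148597, 'cy': 214.16864916004477, 'world_to_cam': array([[ 0.00376071, -0.99997569, -0.00587145,  0.01870008],
       [ 0.99772868,  0.00335724,  0.06727708, -0.61409528],
       [-0.06725573, -0.00611113,  0.99771705, -1.13835332],
       [ 0.        ,  0.        ,  0.        ,  1.        ]])}
```

View pics/side0.png

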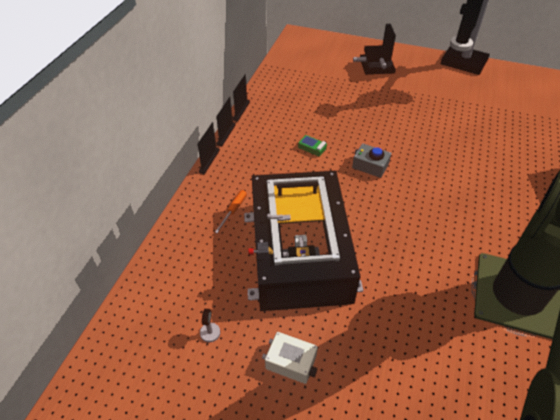

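View pics/top0.png

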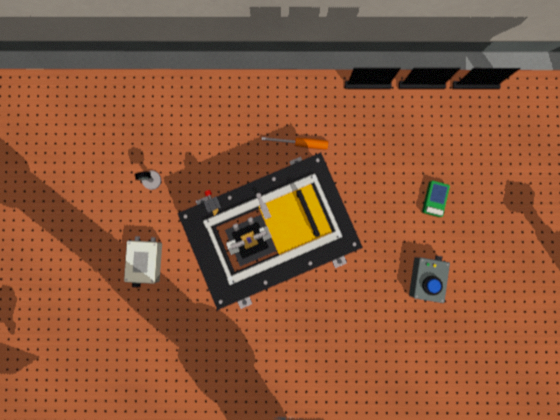

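```bash
cat > h.py <<'E'
import numpy as np
from plant import get_state, vision, r
import cv2
def K(n):
    c=vision.camera_model(n); f=210/np.tan(np.radians(c["vfov"])/2); return f,c["cx"],c["cy"],np.array(c["world_to_cam"])
def proj(n,P):
    f,cx,cy,T=K(n); p=T[:3,:3]@np.array(P)+T[:3,3]
    return np.array([cx+f*p[0]/-p[2], cy-f*p[1]/-p[2]])
def back(n,u,v,z):
    f,cx,cy,T=K(n); d=T[:3,:3].T@np.array([(u-cx)/f,-(v-cy)/f,-1]); o=-T[:3,:3].T@T[:3,3]
    return o+d*(z-o[2])/d[2]
def crop(n,img,x0,y0,w,h,s,name):
    c=cv2.resize(img[y0:y0+h,x0:x0+w],None,fx=s,fy=s,interpolation=cv2.INTER_CUBIC); cv2.imwrite(name,c)
E
python3 - <<'E'
from h import *
a=cv2.imread("pics/top0.png"); b=cv2.imread("pics/side0.png")
crop("top",a,170,145,200,165,4,"pics/t1.png"); crop("top",a,390,160,80,160,3.5,"pics/t2.png")
crop("side",b,240,160,130,150,4,"pics/s1.png"); crop("side",b,340,130,70,60,8,"pics/s2.png")
E
```

```text
(no output)
```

View pics/t1.png

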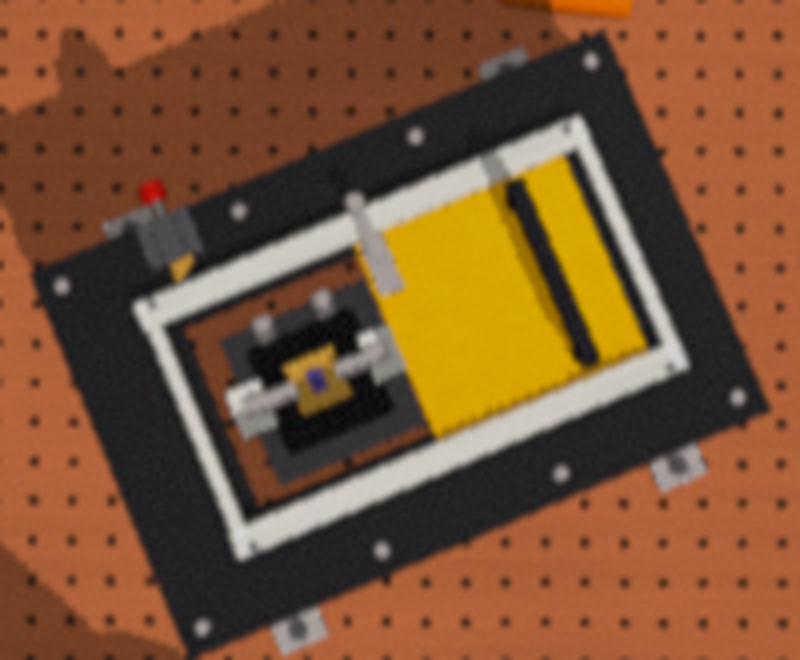

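View pics/t2.png

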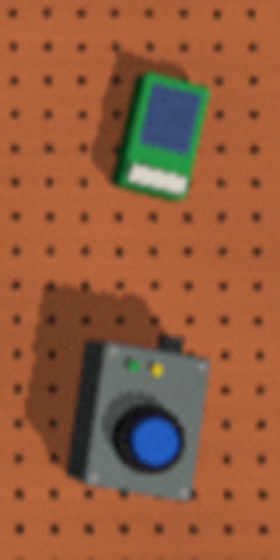

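View pics/s1.png

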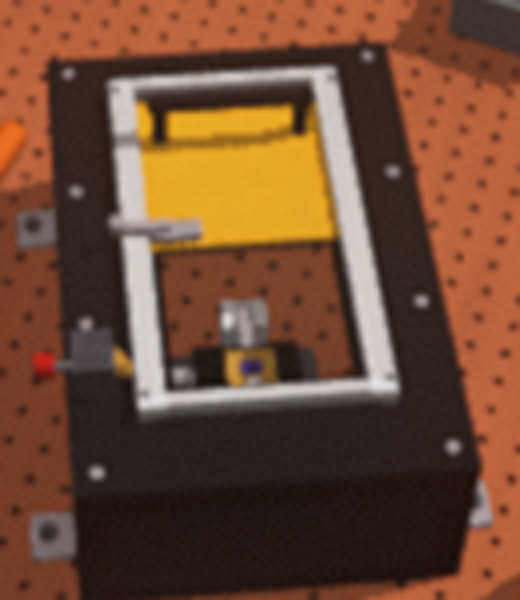

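View pics/s2.png

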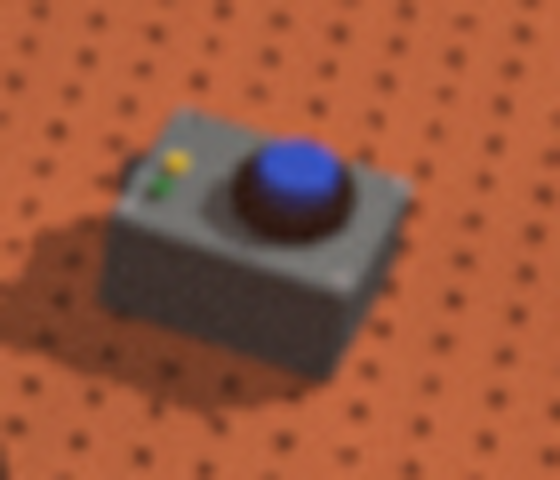

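Run:
```python
from h import *
def t1(u,v): return ((u+.5)/4-.5+170,(v+.5)/4-.5+145)
def s1(u,v): return ((u+.5)/4-.5+240,(v+.5)/4-.5+160)
C=[back("top",*t1(*p),.124) for p in[(38,270),(600,35),(768,408),(190,655)]]
for c in C: print(c)
print("sides",[np.linalg.norm(C[i]-C[(i+1)%4]) for i in range(4)])
cen=sum(C)/4; print("centre",cen)
# enclosure +y : from right to left ; corners 0,3 are +y end
ey=((C[0]-C[1])+(C[3]-C[2]));ey/=np.linalg.norm(ey); ex=np.array([ey[1],-ey[0],0]); print("ex",ex,"ey",ey,"yaw",np.degrees(np.arctan2(ex[1],ex[0])))
for n,p in(("barL",(513,183)),("barR",(587,362)),("gate front l",(360,250)),("gate front r",(437,440))):
    P=back("top",*t1(*p),.167 if 'bar' in n else .128); print(n,P,(P-cen)@ex,(P-cen)@ey)
Cs=[back("side",*s1(*p),.124) for p in[(52,62),(382,47),(478,470),(78,500)]]
for c in Cs: print("side",c,(c-cen)@ex,(c-cen)@ey)
print("btn top",back("top",(156.5)/3.5-.5+390,442.5/3.5-.5+160,.075),"side",back("side",299.5/8-.5+340,167/8-.5+130,.075))
```

```text
[0.61099531 0.24819379 0.124     ]
[ 0.74811074 -0.07423486  0.124     ]
[ 0.53362882 -0.16934029  0.124     ]
[0.39312481 0.15818108 0.124     ]
sides [np.float64(0.35037248123669645), np.float64(0.23462211670410418), np.float64(0.3563869046342477), np.float64(0.23573256114123933)]
centre [0.57146492 0.04069993 0.124     ]
ex [0.91962109 0.39280664 0.        ] ey [-0.39280664  0.91962109  0.        ] yaw 23.129250039343834
barL [ 0.65686634 -0.02254547  0.167     ] 0.053693730953126455 -0.0917080435459937
barR [ 0.55846698 -0.06312411  0.167     ] -0.05273595086509929 -0.09037309431422233
gate front l [0.62277666 0.06337622 0.128     ] 0.05609475855746043 0.0006980056710469761
gate front r [0.51482859 0.01899926 0.128     ] -0.060608126270451326 0.0022907391354746324
side [ 0.74944774 -0.07893335  0.124     ] 0.11668401161417824 -0.17993011438178133
side [ 0.53480273 -0.16659137  0.124     ] -0.11514072235497833 -0.17622829483651659
side [0.39407299 0.15976884 0.124     ] -0.11636230033235197 0.17917901246770962
side [0.60812848 0.25253971 0.124     ] 0.11692865606672626 0.18041064303903886
btn top [ 0.44134736 -0.34874419  0.075     ] side [ 0.44408907 -0.34877258  0.075     ]
```

```bash
cat >> h.py <<'E'
from scipy.spatial.transform import Rotation as R
cen=np.array([.5715,.0407,0]); ex=np.array([.9196,.3928,0]); ey=np.array([-.3928,.9196,0])
Rt=R.from_matrix(np.c_[ex,-ey,[0,0,-1]])   # tool x along enclosure x, z down
def loc(x,y,z): return cen+x*ex+y*ey+[0,0,z]
def go(P,Rg=Rt):
    s=get_state(); R0=R.from_quat(s["eef_rot"])
    d=R0.inv().apply(np.array(P)-s["tool_pos"])/.3; w=(R0.inv()*Rg).as_rotvec()/np.pi
    print("shift",d.round(4),"turn",w.round(4)); return d
def st():
    s=get_state(); p=s["tool_pos"]; q=p-cen
    print("t",round(s["clock"],2),"p",p.round(4),"loc",round(q@ex,4),round(q@ey,4),"F",s["contact_force"].round(1),"Floc",(s["contact_force"]@ex).round(1),(s["contact_force"]@ey).round(1),"open",round(s["opening"],3),"q",s["q"].round(2))
E
python3 - <<'E'
from h import *
st(); go(loc(0,-.140,.26)); go(loc(0,-.140,.157))
E
```

```text
t 0.1 p [0.138 0.609 0.257] loc -0.1754 0.6929 F [ 0.7  0.9 -0.1] Floc 1.0 0.6 open 1.002 q [-1.31  0.69 -0.19  1.57  0.16  0.9  -0.22]
shift [-1.9064  2.1013 -0.0066] turn [3.000e-04 5.000e-04 3.006e-01]
shift [-1.9058  2.1012  0.3368] turn [3.000e-04 5.000e-04 3.006e-01]
```

play_rows(deltas=[[[1,-0.15,0.16,0,0,0,0.05],[1,-0.29,0.32,0,0,0,0.1],[1,-0.42,0.46,0,0,0,0.15],[1,-0.55,0.61,0,0,0,0.2],[1,-0.65,0.72,0,0,0,0.25]]], force=30)

```text
clock: 0.72
tool_pos: [0.307, 0.3685, 0.2573]
eef_rot: [0.962, 0.274, -0.0, 0.001]
contact_force: [0.1, 1.5, -0.6]
opening: 0.456
```

Run:
```python
from h import *
st(); go(loc(0,-.128,.26))
```

```text
t 0.72 p [0.307  0.3685 0.2573] loc -0.1145 0.4053 F [ 0.1  1.5 -0.6] Floc 0.7 1.4 open 0.456 q [-0.97  0.5  -0.    2.    0.    0.64 -0.42]
shift [ 0.1088  1.815  -0.0051] turn [0.0008 0.0004 0.0483]
```

play_rows(deltas=[[[1,0.01,0.2,0,0,0,0.02],[1,0.02,0.4,0,0,0,0.048],[1,0.04,0.6,0,0,0,0.048],[1,0.05,0.8,0,0,0,0.048],[1,0.06,1.0,0,0,0,0.048]]])

```text
clock: 1.35
tool_pos: [0.4812, 0.1214, 0.2578]
eef_rot: [0.98, 0.201, -0.0, 0.001]
contact_force: [0.8, -0.1, 0.5]
opening: 0.002
```

Run:
```python
from h import *
st(); go(loc(0,-.128,.26))
```

```text
t 1.35 p [0.4812 0.1214 0.2578] loc -0.0513 0.1097 F [ 0.8 -0.1  0.5] Floc 0.6 -0.4 open 0.002 q [-0.34  0.52  0.    1.95  0.    0.67  0.06]
shift [ 0.1702  0.7924 -0.0059] turn [0.0007 0.0004 0.0003]
```

play_rows(deltas=[[[1,0.04,0.19,0,0,0,0],[1,0.09,0.38,0,0,0,0],[1,0.13,0.57,0,0,0,0],[1,0.17,0.792,0,0,0,0],[1,0.17,0.792,0,0,0,0]]])

```text
clock: 1.98
tool_pos: [0.6228, -0.0834, 0.2575]
eef_rot: [0.98, 0.197, -0.0, 0.003]
contact_force: [-1.1, 1.2, -0.6]
opening: 0.003
```

Run:
```python
from h import *
st(); go(loc(0,-.128,.16))
a=vision.snapshot("top")[:,:,::-1]; crop("top",a,250,160,120,110,6,"pics/t3.png")
b=vision.snapshot("side")[:,:,::-1]; crop("s",b,230,130,150,150,4,"pics/s3.png")
```

```text
t 1.98 p [ 0.6228 -0.0834  0.2575] loc -0.0015 -0.1343 F [-1.1  1.2 -0.6] Floc -0.5 1.5 open 0.003 q [ 0.07  0.69 -0.02  1.56  0.02  0.89  0.44]
shift [ 0.0057 -0.023   0.325 ] turn [ 0.0019  0.0007 -0.0023]
```

View pics/s3.png

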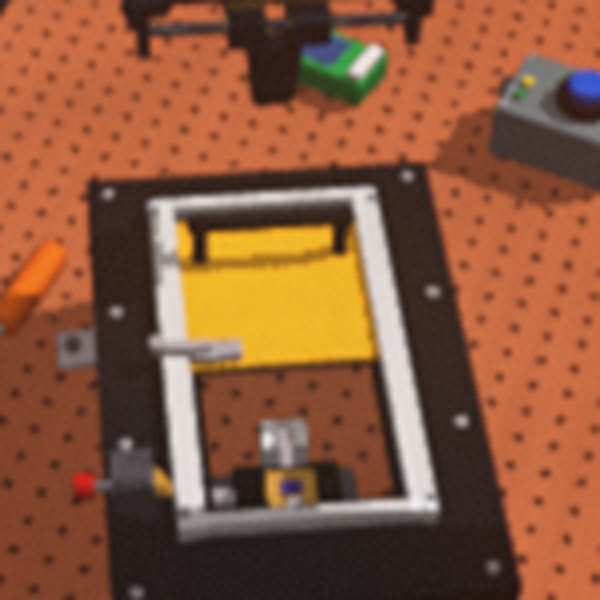

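The side view shows the shut fingers, tips near crop (273,100), centred on the bar and still well above and behind it. The gate has not moved, so I descend.

play_rows(deltas=[[[1,0.006,-0.02,0.1,0,0,0],[1,0.006,-0.02,0.2,0,0,0],[1,0.006,-0.02,0.29,0,0,0],[1,0.006,-0.02,0.325,0,0,0],[1,0.006,-0.02,0.325,0,0,0]]])

```text
clock: 2.7
tool_pos: [0.6201, -0.0704, 0.1598]
eef_rot: [0.98, 0.201, -0.002, 0.001]
contact_force: [-0.0, -0.5, 0.1]
opening: 0.006
```

Run:
```python
from h import *
st(); go(loc(0,-.106,.16));go(loc(0,.012,.16))
b=vision.snapshot("side")[:,:,::-1]; crop("s",b,230,130,150,150,4,"pics/s4.png")
```

```text
t 2.7 p [ 0.6201 -0.0704  0.1598] loc 0.001 -0.1213 F [-0.  -0.5  0.1] Floc -0.2 -0.5 open 0.006 q [ 0.05  0.81 -0.02  1.66  0.03  0.68  0.42]
shift [-0.0033 -0.0509 -0.0006] turn [0.0001 0.001  0.0002]
shift [-0.003  -0.4442 -0.0008] turn [0.0001 0.001  0.0002]
```

View pics/s4.png

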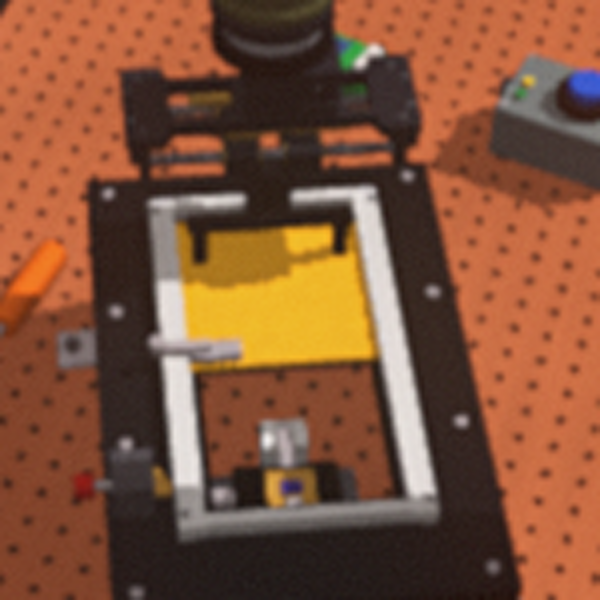

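The fingers are behind the bar, between its legs, and nothing is touching. I push in stages.

play_rows(deltas=[[[1,-0.003,-0.05,0,0,0,0],[1,-0.003,-0.1,0,0,0,0],[1,-0.003,-0.17,0,0,0,0],[1,-0.003,-0.24,0,0,0,0],[1,-0.003,-0.31,0,0,0,0]]])

```text
clock: 3.38
tool_pos: [0.5842, 0.0127, 0.1617]
eef_rot: [0.98, 0.2, 0.001, 0.003]
contact_force: [3.1, -5.7, -0.7]
opening: 0.006
```

Run:
```python
from h import *
st(); go(loc(0,.012,.16))
```

```text
t 3.38 p [0.5842 0.0127 0.1617] loc 0.0007 -0.0307 F [ 3.1 -5.7 -0.7] Floc 0.6 -6.5 open 0.006 q [-0.1   0.76  0.    1.79  0.01  0.59  0.29]
shift [-0.0025 -0.1423  0.005 ] turn [ 0.0019 -0.0002 -0.0004]
```

play_rows(deltas=[[[1,-0.003,-0.03,0,0,0,0],[1,-0.003,-0.06,0,0,0,0],[1,-0.003,-0.085,0,0,0,0],[1,-0.003,-0.11,0,0,0,0],[1,-0.003,-0.13,0,0,0,0]]])

```text
clock: 4.0
tool_pos: [0.5697, 0.0456, 0.1625]
eef_rot: [0.98, 0.198, 0.003, 0.005]
contact_force: [3.0, -5.1, 0.4]
opening: 0.006
```

Run:
```python
from h import *
st(); go(loc(0,.012,.16))
```

```text
t 4.0 p [0.5697 0.0456 0.1625] loc 0.0002 0.0052 F [ 3.  -5.1  0.4] Floc 0.7 -5.9 open 0.006 q [-0.17  0.75  0.01  1.83  0.    0.56  0.24]
shift [-0.0009 -0.0228  0.0081] turn [ 0.0034 -0.001  -0.0014]
```

play_rows(deltas=[[[1,0,-0.008,0.006,0,0,0],[1,0,-0.016,0.006,0,0,0],[1,0,-0.024,0.006,0,0,0]]])

```text
clock: 4.38
tool_pos: [0.569, 0.0478, 0.1618]
eef_rot: [0.98, 0.197, 0.005, 0.008]
contact_force: [5.3, -14.7, 1.0]
opening: 0.007
```

Run:
```python
from h import *
st()
a=vision.snapshot("top")[:,:,::-1]; crop("top",a,190,170,120,110,6,"pics/t5.png")
b=vision.snapshot("side")[:,:,::-1]; crop("s",b,240,190,100,90,7,"pics/s5.png")
```

```text
t 4.38 p [0.569  0.0478 0.1618] loc 0.0005 0.0075 F [  5.3 -14.7   1. ] Floc -0.9 -15.6 open 0.007 q [-0.19  0.75  0.02  1.84  0.    0.55  0.22]
```

View pics/s5.png

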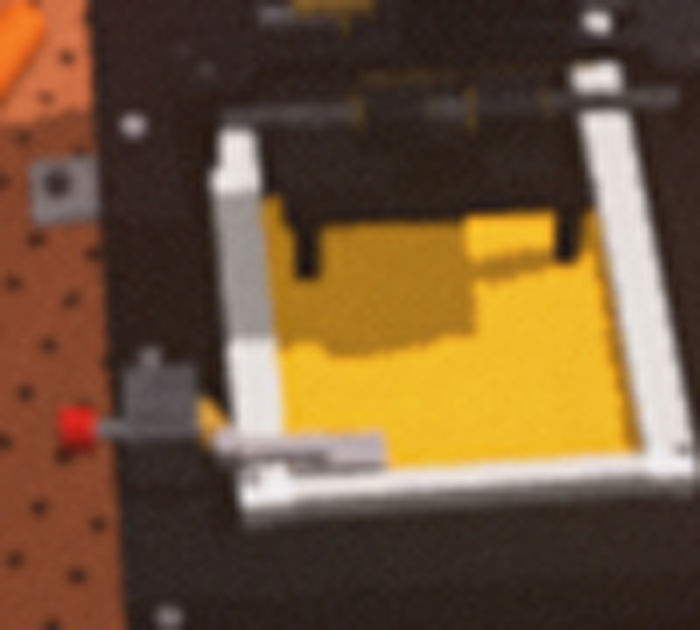

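View pics/t5.png

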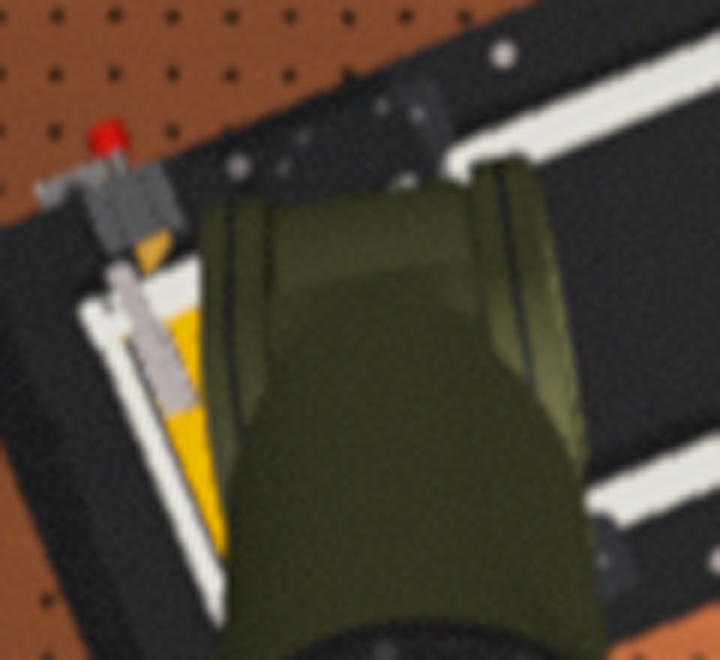

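The striker (side crop 220,440) has passed the brass bolt (208,418), which looks sprung out. The force has risen to 15.6 N over about 2 mm, so this is probably the end stop. I press a little more to confirm.

play_rows(deltas=[[[1,0,-0.012,0,0,0,0],[1,0,-0.024,0,0,0,0],[1,0,-0.03,0,0,0,0]]])

```text
clock: 4.85
tool_pos: [0.5689, 0.0478, 0.1622]
eef_rot: [0.981, 0.194, 0.007, 0.013]
contact_force: [9.0, -20.0, -7.2]
opening: 0.011
```

Run:
```python
from h import *
st()
```

```text
t 4.85 p [0.5689 0.0478 0.1622] loc 0.0004 0.0076 F [  9.  -20.   -7.2] Floc 0.4 -22.0 open 0.011 q [-0.2   0.74  0.03  1.84  0.01  0.54  0.21]
```

At the stop: 22 N and no further movement. I back off and go up.

play_rows(deltas=[[[1,0,0.04,0,0,0,0],[1,0,0.08,0,0,0,0],[1,0,0.08,-0.1,0,0,0],[1,0,0.1,-0.25,0,0,0],[1,0,0.2,-0.33,0,0,0]]])

```text
clock: 5.48
tool_pos: [0.59, -0.0018, 0.265]
eef_rot: [0.98, 0.197, 0.008, 0.012]
contact_force: [1.0, -0.2, -0.0]
opening: 0.005
```

Run:
```python
from h import *
st()
B=np.array([.4427,-.3488,.26]); go(B)
```

```text
t 5.47 p [ 0.59   -0.0018  0.265 ] loc 0.0003 -0.0463 F [ 1.  -0.2 -0. ] Floc 0.9 -0.5 open 0.005 q [-0.1   0.62  0.02  1.69  0.01  0.81  0.31]
shift [-0.8994  0.8773  0.029 ] turn [ 0.0082 -0.0037 -0.0024]
```

play_rows(deltas=[[[1,-0.15,0.15,0,0.008,-0.004,-0.002],[1,-0.3,0.29,0,0.008,-0.004,-0.002],[1,-0.45,0.44,0,0.008,-0.004,-0.002],[1,-0.6,0.59,0.01,0.008,-0.004,-0.002],[1,-0.75,0.73,0.01,0.008,-0.004,-0.002]]])

```text
clock: 6.1
tool_pos: [0.467, -0.2898, 0.2651]
eef_rot: [0.98, 0.201, 0.0, -0.0]
contact_force: [0.7, 0.1, -1.0]
opening: 0.008
```

Run:
```python
from h import *
st()
B=np.array([.4427,-.3488,.2]); go(B)
a=vision.snapshot("top")[:,:,::-1]; crop("top",a,190,170,120,110,6,"pics/t6.png")
b=vision.snapshot("side")[:,:,::-1]; crop("s",b,240,190,100,90,7,"pics/s6.png")
```

```text
t 6.1 p [ 0.467  -0.2898  0.2651] loc -0.2259 -0.2629 F [ 0.7  0.1 -1. ] Floc 0.7 -0.2 open 0.008 q [ 0.49  0.58 -0.03  1.79  0.03  0.77  0.85]
shift [-0.1519  0.1492  0.217 ] turn [-0.0002 -0.0001  0.0001]
```

View pics/s6.png

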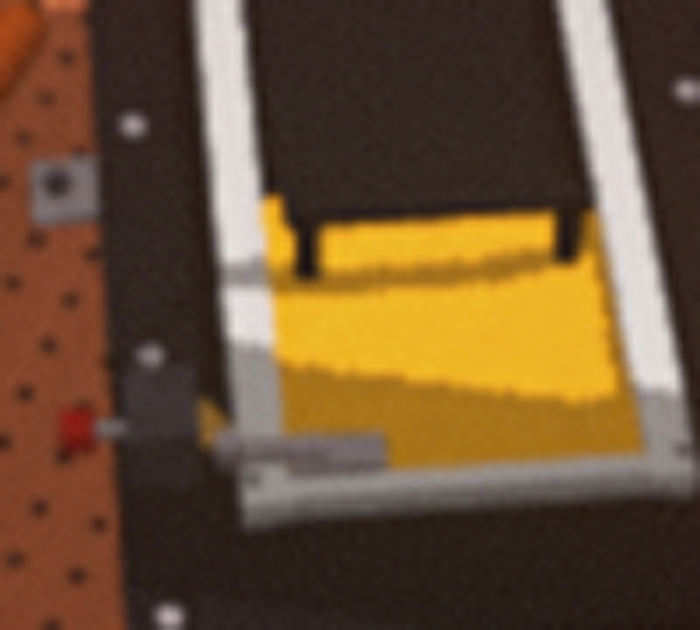

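View pics/t6.png

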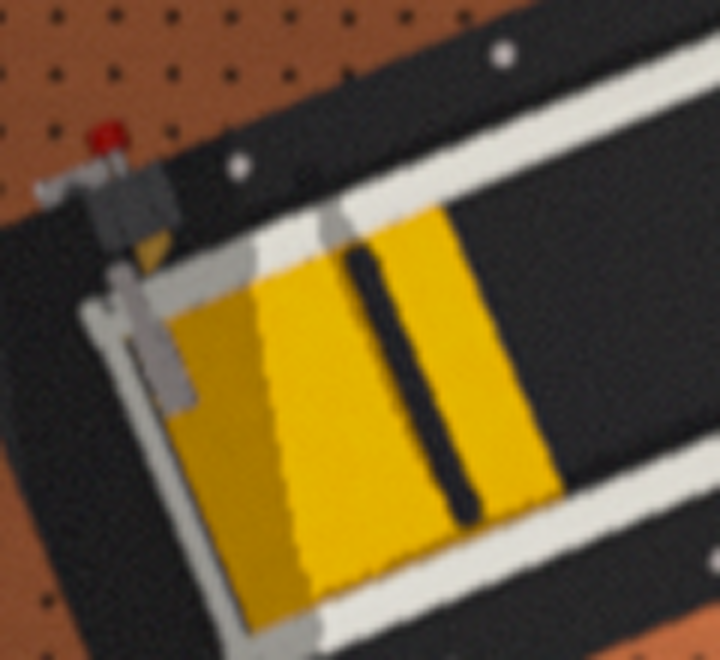

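The gate is shut with the striker (top crop 120,275) past the bolt (152,250). The red knob is at the same pixel as at the start, full-frame (207.8,192.8), so the bolt is fully out. Next is the button.

play_rows(deltas=[[[1,-0.12,0.12,0.05,0,0,0],[1,-0.152,0.149,0.15,0,0,0],[1,-0.152,0.149,0.3,0,0,0],[1,-0.152,0.149,0.48,0,0,0],[1,-0.152,0.149,0.48,0,0,0]]])

```text
clock: 6.82
tool_pos: [0.4355, -0.3532, 0.1186]
eef_rot: [0.981, 0.194, -0.004, -0.002]
contact_force: [-0.7, 1.0, 0.4]
opening: 0.007
```

Run:
```python
from h import *
st()
B=np.array([.4427,-.3488,.088]); go(B)
b=vision.snapshot("side")[:,:,::-1]; crop("s",b,330,110,80,80,7,"pics/s7.png")
```

```text
t 6.83 p [ 0.4355 -0.3532  0.1186] loc -0.2798 -0.3088 F [-0.7  1.   0.4] Floc -0.3 1.2 open 0.007 q [ 0.61  0.81 -0.03  1.87  0.05  0.47  0.94]
shift [ 0.0287 -0.004   0.1016] turn [-0.0017  0.0025 -0.0039]
```

View pics/s7.png

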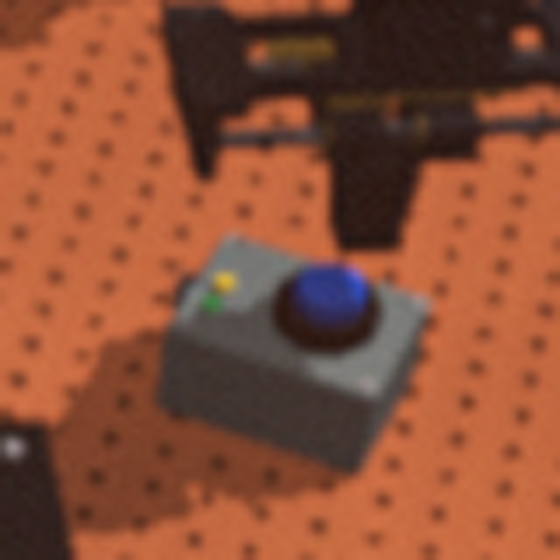

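The shut fingertips (crop 370,245) are about 25 mm above the button (330,295), with an 8 mm sideways error to take out. I correct sideways first, then press.

play_rows(deltas=[[[1,0.029,-0.004,0.02,0,0,0],[1,0.029,-0.004,0.04,0,0,0],[1,0.029,-0.004,0.06,0,0,0],[1,0.029,-0.004,0.07,0,0,0],[1,0.029,-0.004,0.075,0,0,0]]])

```text
clock: 7.5
tool_pos: [0.4442, -0.3504, 0.0983]
eef_rot: [0.981, 0.194, -0.003, 0.0]
contact_force: [-0.0, -0.3, -0.5]
opening: 0.006
```

Run:
```python
from h import *
st()
B=np.array([.4427,-.3488,.088]); go(B)
b=vision.snapshot("side")[:,:,::-1]; crop("s",b,330,110,80,80,7,"pics/s8.png")
```

```text
t 7.5 p [ 0.4442 -0.3504  0.0983] loc -0.2707 -0.3097 F [-0.  -0.3 -0.5] Floc -0.1 -0.3 open 0.006 q [ 0.6   0.85 -0.02  1.87  0.05  0.43  0.93]
shift [-0.0024 -0.0069  0.0345] turn [-0.0002  0.0019 -0.0041]
```

View pics/s8.png

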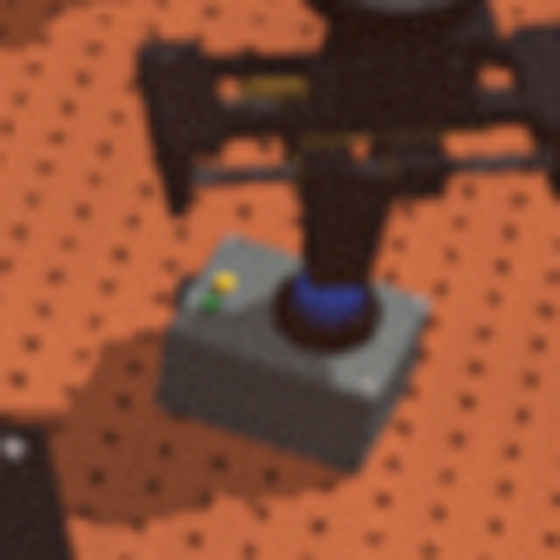

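The fingertips are centred just above the button. I press in small steps and watch the force.

play_rows(deltas=[[[1,-0.002,-0.004,0.012,0,0,0],[1,-0.002,-0.004,0.024,0,0,0],[1,-0.002,-0.004,0.034,0,0,0],[1,-0.002,-0.004,0.04,0,0,0]]])

```text
clock: 8.05
tool_pos: [0.4432, -0.3497, 0.0881]
eef_rot: [0.981, 0.194, -0.003, 0.001]
contact_force: [-4.8, 3.8, 31.0]
opening: 0.002
```

Run:
```python
from h import *
st()
```

```text
t 8.05 p [ 0.4432 -0.3497  0.0881] loc -0.2713 -0.3087 F [-4.8  3.8 31. ] Floc -2.9 5.4 open 0.002 q [ 0.6   0.86 -0.02  1.87  0.05  0.41  0.92]
```

The button has bottomed: the tips are at 69.1 mm against 69 expected, and the force is 31 N. I release it, then retreat.

play_rows(deltas=[[[1,0,0,-0.03,0,0,0],[1,0,0,-0.1,0,0,0],[1,0,0,-0.3,0,0,0],[1,0,0,-0.5,0,0,0],[1,0,0.1,-0.5,0,0,0]]])

```text
clock: 8.68
tool_pos: [0.4576, -0.377, 0.2429]
eef_rot: [0.981, 0.195, 0.0, 0.003]
contact_force: [0.7, -0.7, -1.0]
opening: 0.004
```

Run:
```python
from h import *
st()
a=vision.snapshot("top")[:,:,::-1]; cv2.imwrite("pics/t9.png",a)
b=vision.snapshot("side")[:,:,::-1]; cv2.imwrite("pics/s9.png",cv2.resize(b[110:310,200:420],None,fx=3,fy=3,interpolation=cv2.INTER_CUBIC))
```

```text
t 8.68 p [ 0.4576 -0.377   0.2429] loc -0.2688 -0.3394 F [ 0.7 -0.7 -1. ] Floc 0.3 -0.9 open 0.004 q [ 0.63  0.66 -0.03  1.69  0.03  0.79  0.97]
```

View pics/s9.png

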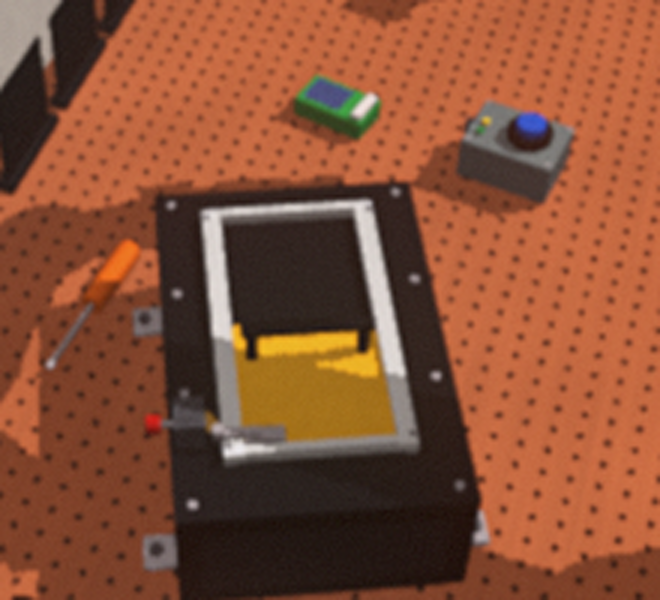

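View pics/t9.png

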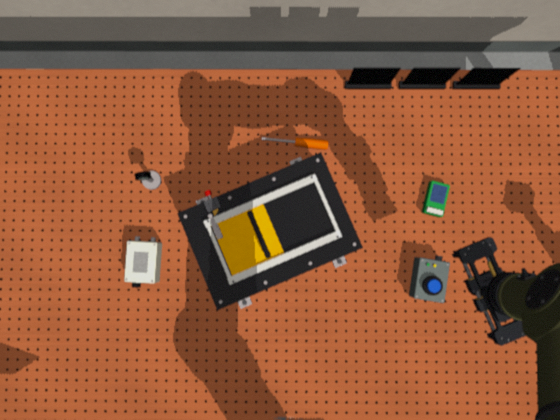

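The gate is shut and latched, and the button is out again at (433,285). The lens, cassette and driver are at their starting pixels, and the arm is clear.

```bash
python3 -c "
from plant import r
print(r.finish_job())"
```

```text
the job is handed in; nothing more can be done
None
```

I pushed the gate shut, then pressed the blue reset button fully down and let it go. I handed the job in at about 8.8 s, and the hand-in reported no verdict.

- **Gate:** I pushed it with shut fingers until it stopped moving, at 22 N. The pictures show the striker past the brass bolt and the red knob back at its starting pixel, so the bolt is sprung out behind the striker. I judged the click from the pictures and the force, since the catch has no direct reading.
- **Button:** It bottomed with the fingertips 69.1 mm above the table, against 69 mm expected, at 31 N. In the last picture it stands out again.
- **Everything else:** The lens, cassette and screwdriver look unmoved in the last pictures, and the arm ended clear of everything. No check failed or disagreed.

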